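# Square the plates and hold the lamp shutter half open

## Task

Tap the loose stack of four steel plates on the inspection stage until their edges line up, all of them snug against the stop bar and the two stop posts. Then slide the slit lamp's sprung shutter from closed to half of its travel, never beyond three quarters, and hold it there against its spring: the program finishes while the gripper still holds the shutter half open. Keep the shutter closed until the stack is square, and leave the things lying around where they are.

Things in the scene. Friction and masses are not known exactly. Their poses are not given: they have to be found in the camera images.
- stage: fixed stage. Origin: at bench level under the squared plates' centre; x roughly away from the robot, y to its left. Aluminium base, x -80..120, y -55..150, top z 10 mm. Dark pedestal 40 (x) x 50 (y) mm at the origin, top z 28; the stack on it overhangs all round. Sides -x and -y open. Sliding the plates takes 1 to 3 N. Stops up to z 55; stop_bar, stop_posts
- stop_bar (a point): middle of the stop bar's foot line, on its stop face (stage x = 30 mm, y = 0, z 10 mm). The bar is 44 mm long along the stage's y, 12 mm thick, and stands on the stage's +x side
- stop_posts (a point): half-way between the two stop posts, in the plane of their stop faces (stage y = 35 mm, x = 0, z 10 mm). The posts, 10 mm wide and 12 mm deep, stand at stage x = -22 and 22 mm on the stage's +y side
- lamp: fixed grey slit lamp on the stage's base, +y of the stack. Origin: at its underside (10 mm above the bench) below the middle of its 40 mm wide window, in the shutter's plane. Housing x -40..90, y 4..60, z 0..56 mm, low ribs on top to 59. The shutter opens along the lamp's +x (away from the robot). Marks on top at x = 0, 24 (longest) and 48 mm: closed, half, open, read at the tab's middle
- shutter (a joint): travel of the lamp's sprung shutter in m: 0 closed, 0.024 half (half the window uncovered), 0.048 fully open. The spring pushes it shut with about 2.7 N at 0, 7 N at half and 11 N fully open (180 N/m); it springs back when let go
- shutter_tab (a point): black upright tab on top of the steel shutter, to be pinched from above or pushed: 10 mm along the sliding direction (lamp x), 22 mm across, 34 mm tall, free on all sides above the lamp housing. The point lies on its middle line, 15 mm below its top (88 mm above the bench; tab from 69 to 103 mm)
- plate_1_centre (a point): polished steel plate, slippery (friction about 0.2), 60 x 70 x 5 mm, long side along its y axis, four small hole marks near the corners, 50 to 80 g; number 1 from the bottom of the loose stack of four. The point is the centre of the plate, half-way through its thickness (when squared: 0, 0, 30.5 mm in the stage's frame)
- plate_2_centre (a point): polished steel plate, slippery (friction about 0.2), 60 x 70 x 5 mm, long side along its y axis, four small hole marks near the corners, 50 to 80 g; number 2 from the bottom of the loose stack of four. The point is the centre of the plate, half-way through its thickness (when squared: 0, 0, 35.5 mm in the stage's frame)
- plate_3_centre (a point): polished steel plate, slippery (friction about 0.2), 60 x 70 x 5 mm, long side along its y axis, four small hole marks near the corners, 50 to 80 g; number 3 from the bottom of the loose stack of four. The point is the centre of the plate, half-way through its thickness (when squared: 0, 0, 40.5 mm in the stage's frame)
- plate_4_centre (a point): polished steel plate, slippery (friction about 0.2), 60 x 70 x 5 mm, long side along its y axis, four small hole marks near the corners, 50 to 80 g; number 4 from the bottom of the loose stack of four. The point is the centre of the plate, half-way through its thickness (when squared: 0, 0, 45.5 mm in the stage's frame)
- block: bystander, loose, not to be disturbed: small gold-coloured connector block 18 x 26 x 15 mm standing on the stage's base plate behind the stop bar; origin at its underside
- puck: bystander, loose, not to be disturbed: white round puck, 54 mm across, 14 mm high, on the bench by the stage's -x -y corner; origin at its underside
- board: bystander, loose, not to be disturbed: small milled module board 42 x 68 x 10 mm on the bench behind the stage; origin at its underside
- syringe: bystander, loose, not to be disturbed: orange paste syringe 108 mm long, 25 mm thick, on the bench right of the stage; origin at its underside
Things that resemble listed ones, but are neither listed nor needed, are in the scene too. What is shaped like the part that bears plate_4_centre but purple is not meant.

How it is judged (in metres and radians):
On the way, in this order (a step that is already met when the one before it is completed fails the run):
1. the four plates are square against the stops while the shutter is still closed (x of plate_1_centre in the frame of stage between -0.0025 and 0.0025 m and y of plate_1_centre in the frame of stage between -0.0025 and 0.0025 m and angle between the x axis of each of plate_1_centre, plate_2_centre, plate_3_centre, plate_4_centre and the x axis of stage, either way round below 0.04 rad and z of plate_1_centre in the frame of stage between 0.028 and 0.033 m and x of plate_2_centre in the frame of stage between -0.0025 and 0.0025 m and y of plate_2_centre in the frame of stage between -0.0025 and 0.0025 m and z of plate_2_centre in the frame of stage between 0.033 and 0.038 m and x of plate_3_centre in the frame of stage between -0.0025 and 0.0025 m and y of plate_3_centre in the frame of stage between -0.0025 and 0.0025 m and z of plate_3_centre in the frame of stage between 0.038 and 0.043 m and x of plate_4_centre in the frame of stage between -0.0025 and 0.0025 m and y of plate_4_centre in the frame of stage between -0.0025 and 0.0025 m and z of plate_4_centre in the frame of stage between 0.043 and 0.048 m and value of joint shutter below 0.006 m), for 0.2 s.
2. the shutter is held at half travel (value of joint shutter between 0.02 and 0.028 m and contact force between the fingers and shutter above 2 N), for 0.5 s.
At the end, for the whole second after the job is handed in: the gripper holds the shutter still (contact over 2 N) at 24 mm +-4 mm of travel, and the four plates still lie stacked on the stage at rest, each within 2.5 mm and 0.04 rad of its place against the stop bar and posts (all of step 2 and x of plate_1_centre in the frame of stage between -0.0025 and 0.0025 m and y of plate_1_centre in the frame of stage between -0.0025 and 0.0025 m and angle between the x axis of each of plate_1_centre, plate_2_centre, plate_3_centre, plate_4_centre and the x axis of stage, either way round below 0.04 rad and z of plate_1_centre in the frame of stage between 0.028 and 0.033 m and x of plate_2_centre in the frame of stage between -0.0025 and 0.0025 m and y of plate_2_centre in the frame of stage between -0.0025 and 0.0025 m and z of plate_2_centre in the frame of stage between 0.033 and 0.038 m and x of plate_3_centre in the frame of stage between -0.0025 and 0.0025 m and y of plate_3_centre in the frame of stage between -0.0025 and 0.0025 m and z of plate_3_centre in the frame of stage between 0.038 and 0.043 m and x of plate_4_centre in the frame of stage between -0.0025 and 0.0025 m and y of plate_4_centre in the frame of stage between -0.0025 and 0.0025 m and z of plate_4_centre in the frame of stage between 0.043 and 0.048 m and velocity of joint shutter between -0.005 and 0.005 m/s and linear speed of each of plate_1, plate_2, plate_3, plate_4 below 0.01 m/s); the arm keeps its last pose, push and grip.
It fails at once if the shutter is opened beyond three quarters (36 mm) (value of joint shutter above 0.036 m).
It fails at once if the shutter is opened beyond 10 mm before the stack is square (value of joint shutter above 0.01 m and not ((x of plate_1_centre in the frame of stage between -0.0025 and 0.0025 m and y of plate_1_centre in the frame of stage between -0.0025 and 0.0025 m and angle between the x axis of plate_1_centre and the x axis of stage, either way round below 0.04 rad and z of plate_1_centre in the frame of stage between 0.028 and 0.033 m) and (x of plate_2_centre in the frame of stage between -0.0025 and 0.0025 m and y of plate_2_centre in the frame of stage between -0.0025 and 0.0025 m and angle between the x axis of plate_2_centre and the x axis of stage, either way round below 0.04 rad and z of plate_2_centre in the frame of stage between 0.033 and 0.038 m) and (x of plate_3_centre in the frame of stage between -0.0025 and 0.0025 m and y of plate_3_centre in the frame of stage between -0.0025 and 0.0025 m and angle between the x axis of plate_3_centre and the x axis of stage, either way round below 0.04 rad and z of plate_3_centre in the frame of stage between 0.038 and 0.043 m) and (x of plate_4_centre in the frame of stage between -0.0025 and 0.0025 m and y of plate_4_centre in the frame of stage between -0.0025 and 0.0025 m and angle between the x axis of plate_4_centre and the x axis of stage, either way round below 0.04 rad and z of plate_4_centre in the frame of stage between 0.043 and 0.048 m))).
It fails at once if a bystander is displaced by more than 15 mm (distance of any of puck, board, syringe, block from where it was at the start of the episode above 0.015 m).
It also fails if it takes over 64 s, if anything falls off the work surface, if the arm or the gripper's body presses on something with over 40 N, if the wrist force passes 120 N, or if a joint passes its speed limit or range.

## Robot

A 6-joint arm with a two-finger parallel gripper is mounted at the origin on a cart in front of the work surface, level with it; the furniture and walls round the work are solid. World frame = base frame: x ahead of the robot, y to its left, z up, the work surface at z = 0. Lengths are in mm, angles in degrees, forces in N, time in s.
With the tool pointing down it reaches from about 300 to 850 mm from the base axis. Payload 4.2 kg.
Tool frame: the origin (TCP) lies on the centre line of the jaws, within the pads' length; the fingertips stand 14 mm ahead of it and the grasp point (between the pads) lies 5 mm behind it; z points along the fingers, y is the line along which they close (so a half turn about z gives the same grasp; the last joint's range is limited). The gripper opens to 91 mm and grips with 3 to 60 N. Pads are 32 mm wide; open, the fingers measure 118 mm over their backs; the gripper's body (76 mm by 178 mm) begins 60 mm behind the grasp point.
Start: joints at [67.781, 18.312, 89.639, -0, 72.044, -1.146], TCP at [206.752, 536.559, 227.976] pointing down, gripper open.
Joint ranges: [-177.97, 177.97], [-48.28, 115.42], [12.27, 149.76], [-77.06, 257.06], [2.81, 150.46], [-146.56, 146.56]. Speed limits (degrees/s): [147.25, 147.25, 180, 180, 180, 180].

## Interface

Orientations are given as [roll, pitch, yaw] about the fixed x, y, z axes, in that order (R = Rz(yaw) Ry(pitch) Rx(roll)).
In Python, from workcell import env gives the robot as it stands.
- The arm moves only by the tool arm_command, never from a script. Its argument "motion" is a list of rows, each an object with "offset": the shift along the tool's x, y, z in m, a list of three; "spin": the turn about the tool's z in rad. In form: [{"offset": [tx, ty, tz], "spin": spin}, ...]. A call has 1 to 5 rows; each row shifts and turns the commanded pose from where the row before left it, along the tool's axes as they then stand; what a row does not reach is not made up. A row lasts 1/8 s, in which the tool goes at most 62.5 mm and 10.7 degrees, less where a joint would pass 70% of its speed; a pose out of reach is approached as far as the arm can. A call with a gripper value outside its range is refused whole. "jaw" is the finger opening in m, from 0 to 0.0912, set as the call begins (left out, the last holds). The fingers move at their own pace and stop on an object; "newtons" is the grip in N (left out, the last holds). Time passes only in rows, so rows that do not move let the fingers close. It gives the time, the measured TCP pose, the force, the opening and the grip force at its end, in the units of the state.
- env.state(): the state, without advancing time (a new reading comes with each control period).
- env.grab_frame(name): name is "scene" or "top" or "wrist"; returns (picture, depth): 420x560x3 uint8, blue, green, red; 420x560 float32, mm along the optical axis (not along the pixel's ray), 0 where there is no reading.
- env.camera_model(name): a dict with "fx", "fy", "cx", "cy" (pixels), "k1" (the pictures are not rectified: a ray, as slopes to the right and down, at radius r is drawn at 1 + k1 r^2 times it, then the intrinsics apply), "eye" and "rotation" of the camera in the world; the wrist camera has in their place "hand_eye" (4x4, takes a point from camera to tool coordinates, whose origin is the TCP and whose axes are the flange's). Camera axes: x right, y down, z forward; pixel columns grow to the right and rows downward; lengths in mm; the calibration is good to about 2 mm. A picture is of the moment at which its call begins: read the wrist's pose just before it. camera_model takes no time and is no camera call.
- env.job_done(): hands the job in; it is judged then, once.
Trained networks look in the newest picture that a camera, given by its name, has taken for a name from the list of things; names that differ only in an ending like _2 or _b are one class to them, and where a whole thing is asked for, a point or a joint stands for the part that bears it (a point fixed in the world has none). Each returns a list of dicts, best first, with "score" (0 to 1); they miss things now and then, are a little off and sometimes report something else, mostly with a low value. They report only what shows in the picture. A call takes as long as a camera call. They do not tell look-alikes from the thing itself.
- env.boxes_of(camera, target): "bbox" ([left, top, right, bottom] in pixels, round what is visible of it).
- env.pinpoint(camera, target): "location" ([column, row] in pixels: a listed point, or the origin of a listed thing).
The state is a dict: "time_s": time; "qpos": joint angles; "qvel": joint speeds; "effort": joint torques, N m; "ee_pos": TCP position; "ee_rot": TCP orientation; "force": force on the tool from outside, world axes, zero at the start; "torque": the same for the moment, N m; "gripper_width": finger opening in mm; "gripper_force": force on a finger pad.
Only numpy, scipy, OpenCV 4.12 (cv2) and the standard library are available. Lean on these libraries where they do the work, as an engineer would, in place of code of your own. Each camera call takes 0.05 s, during which the arm holds its last target. There are 200 camera calls.

## Working session

There is one attempt and no reset: what is moved stays moved. The work goes in short steps, Python scripts to look and compute and a tool call to move; the robot and the scene stay as the last step left them, time stands still between calls to the robot, and variables do not carry over. Pictures are saved under pics/ and viewed, at most 10 in all, crops included, and the job is handed in when it is done.

Besides the shell and the picture viewer there is one more tool, called after "Request:" in YAML: its name, and indented under it one key for each argument. arm_command: Moves the arm, as the interface text tells. Its arguments: {"type":"object","properties":{"motion":{"type":"array"},"jaw":{"type":"number"},"newtons":{"type":"number"}},"required":["motion"]}

```bash
ls; mkdir -p pics
cat > h.py <<'E'
import numpy as np, cv2
from workcell import env
from scipy.spatial.transform import Rotation as R
def cam(n):
    m=env.camera_model(n)
    K=np.array([[m['fx'],0,m['cx']],[0,m['fy'],m['cy']],[0,0,1.]]); d=np.array([m['k1'],0,0,0.])
    if 'eye' in m: return K,d,np.array(m['rotation']),np.array(m['eye'])
    s=env.state(); Rt=R.from_euler('xyz',s['ee_rot'],degrees=True).as_matrix()
    H=np.array(m['hand_eye']); return K,d,Rt@H[:3,:3],Rt@H[:3,3]+np.array(s['ee_pos'])
def ray(c,px):
    K,d,Rm,e=c; u=cv2.undistortPoints(np.array(px,float).reshape(-1,1,2),K,d).reshape(-1,2)
    return np.c_[u,np.ones(len(u))]@Rm.T, e
def atz(c,px,z):
    r,e=ray(c,px); return e+r*((z-e[2])/r[:,2])[:,None]
def proj(c,P):
    K,d,Rm,e=c; p=(np.array(P,float).reshape(-1,3)-e)@Rm
    return cv2.projectPoints(p.reshape(-1,1,3),np.zeros(3),np.zeros(3),K,d)[0].reshape(-1,2)
E
python3 - <<'E'
from h import *
s=env.state(); print(s)
for n in ('top','scene'):
    p,d=env.grab_frame(n); cv2.imwrite(f'pics/{n}0.png',p); np.save(f'{n}d.npy',d)
    c=cam(n); print(n,c[3],c[2].tolist(),c[0][0,0])
    for t in ('stage','lamp','shutter_tab','plate_1_centre','plate_4_centre','stop_bar','stop_posts','block','puck'):
        for q in env.pinpoint(n,t)[:4]:
            l=q['location']; z=d[int(l[1]),int(l[0])] if 0<=l[1]<420 and 0<=l[0]<560 else 0
            r,e=ray(c,l); print(t,np.round(l,1),round(q['score'],2),np.round(e+r[0]*z,0))
E
```

```text
pics
{'time_s': 0.0, 'qpos': array([ 6.77799610e+01,  1.83520400e+01,  8.97065456e+01, -4.04230912e-05,
        7.20423145e+01, -1.14711194e+00]), 'qvel': array([ 0.03899793,  0.04490153,  0.01005431,  0.03362451, -0.01263119,
        0.02658306]), 'effort': array([-2.78956995e-04, -4.12468493e+01, -2.31963712e+01,  7.27287331e-02,
        4.57354845e-02, -1.58072667e-04]), 'ee_pos': array([206.57625579, 536.10348751, 227.11530234]), 'ee_rot': array([-1.79899119e+02, -1.98154919e-03,  1.58927084e+02]), 'force': array([-0.6904197 ,  0.20289306,  0.10374686]), 'torque': array([-0.03255073,  0.02770069, -0.05288039]), 'gripper_force': 0.0, 'gripper_width': 91.29881546984149}
top [532.32468037 214.15414411 934.55952409] [-178.02525188641542, 1.1209457916605714, -89.83648053133432] 396.15496626990745
stage [288.7 241.4] 0.7 [-81551. -81869. -81149.]
lamp [257.2 241.1] 0.71 [-66127. -66445. -65724.]
lamp [295.7 241.7] 0.42 [-84284. -84602. -83882.]
shutter_tab [253.6 243.7] 0.62 [-63643. -63962. -63241.]
shutter_tab [290.6 230.4] 0.52 [-82617. -82935. -82215.]
plate_1_centre [291.6 245.6] 
[... 787 characters left out ...]
 0.64 [-47456. -47597. -46638.]
shutter_tab [231.8 208.7] 0.66 [-43736. -43876. -42917.]
plate_1_centre [293.7 223.3] 0.72 [-68356. -68496. -67537.]
plate_1_centre [260.8 242.7] 0.42 [-50141. -50282. -49323.]
plate_4_centre [261.4 231.5] 0.96 [-52241. -52382. -51423.]
plate_4_centre [175.8 222.2] 0.93 [-30143. -30284. -29325.]
plate_4_centre [317.  209.3] 0.66 [-79930. -80070. -79111.]
stop_bar [265.2 240.1] 0.98 [-51641. -51782. -50823.]
stop_posts [249.2 238.3] 0.77 [-47391. -47531. -46572.]
block [233.8 238.8] 0.74 [-45933. -46073. -45114.]
block [283.4 234.5] 0.48 [-61040. -61180. -60221.]
puck [267.2 283.6] 0.57 [-48438. -48578. -47619.]
puck [258.9 247.2] 0.56 [-49197. -49337. -48379.]
```

Rotation is given as rpy; fix that and view.

```bash
sed -i "s/return K,d,np.array(m\['rotation'\])/return K,d,R.from_euler('xyz',m['rotation'],degrees=True).as_matrix()/" h.py
python3 - <<'E'
from h import *
c=cam('top'); d=np.load('topd.npy')
print(env.camera_model('wrist'))
for t,l in dict(lamp=(257.2,241.1),tab=(253.6,243.7),p4a=(179.1,257.2),p4b=(290.8,129.2),p4c=(290.5,243.4),bar=(291.2,227.6),posts=(273.3,235.9),blk=(299.3,204.7),puck1=(399.1,265.7),puck2=(332.6,279.5)).items():
    r,e=ray(c,l); print(t,np.round(e+r[0]*d[int(l[1]),int(l[0])],0))
p=cv2.imread('pics/top0.png'); q=p[150:330,150:390]; cv2.imwrite('pics/topc.png',cv2.resize(q,None,fx=3.33,fy=3.33,interpolation=cv2.INTER_CUBIC)[:599])
E
```

```text
{'fx': 346.5643794788896, 'fy': 346.5643794788896, 'cx': 273.4599100731811, 'cy': 204.4310048816874, 'k1': -0.01873401294460573, 'hand_eye': array([[ 3.50804688e-04, -9.57403544e-01, -2.88753063e-01,
         8.10986079e+01],
       [ 9.99998734e-01,  7.83949616e-04, -1.38440747e-03,
        -6.60460823e-02],
       [ 1.55180447e-03, -2.88752211e-01,  9.57402607e-01,
        -1.57810732e+02],
       [ 0.00000000e+00,  0.00000000e+00,  0.00000000e+00,
         1.00000000e+00]])}
lamp [498. 282.  89.]
tab [493. 289. 103.]
p4a [456. 473.   7.]
p4b [759. 211.   6.]
p4c [491. 211.  43.]
bar [526. 209.   8.]
posts [507. 251.  11.]
blk [579. 191.  22.]
puck1 [439. -38.  19.]
puck2 [407. 114.  17.]
```

View pics/topc.png

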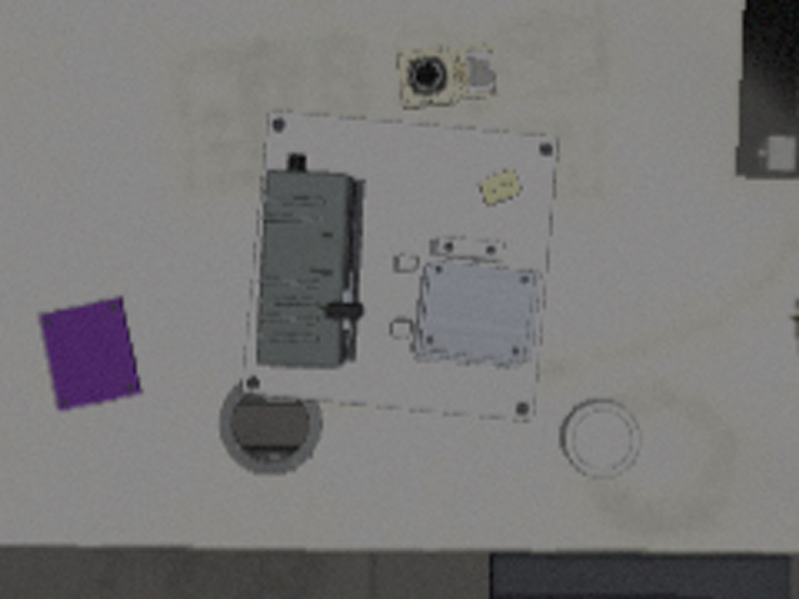

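View pics/scene0.png

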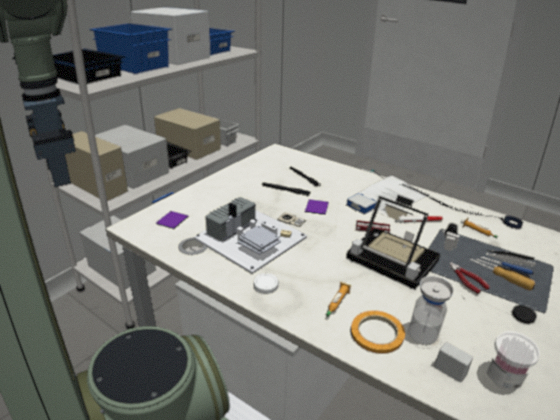

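The top crop shows the loose steel stack at about (478,312), posts at (405,262) and (401,328), and the bar at (468,247). The lamp and its black tab are at (345,310), and the block is at (500,187).

Possible confusions:
- **Plates:** the purple plates at crop (90,352) and world (759,211) are decoys. I choose the steel stack on the stage.
- **Tab:** the black peg at crop (297,163) sits on the lamp's rear end. The real tab is the one at (345,310), beside the window.

I'll fit the stage pose next.

Run:
```python
from h import *
c=cam('top')
px=np.array([(268,112),(556,137),(533,420),(245,392)])/3.33+150
W=atz(c,px,10)[:,:2]; S=np.array([(120,150),(120,-55),(-80,-55),(-80,150)],float)
def fit(S,W):
    a=S-S.mean(0);b=W-W.mean(0)
    th=np.arctan2((a[:,0]*b[:,1]-a[:,1]*b[:,0]).sum(),(a*b).sum()); r=np.array([[np.cos(th),-np.sin(th)],[np.sin(th),np.cos(th)]])
    t=W.mean(0)-r@S.mean(0); return th,t,W-(S@r.T+t)
th,t,res=fit(S,W); print(np.degrees(th),t,res)
s=env.state(); yaw=np.degrees(th)+90
# tool goal: above stage origin offset, in tool axes after spin
d=np.array([t[0],t[1]])-s['ee_pos'][:2]
for y in (s['ee_rot'][2],yaw):
    a=np.radians(y); X=np.array([np.cos(a),np.sin(a)]);Y=np.array([np.sin(a),-np.cos(a)]); print(y,d@X,d@Y)
print('spin rad',np.radians(s['ee_rot'][2]-yaw))
```

```text
-4.772644864062397 [497.57497833 212.87699234] [[-0.80558039 -0.12658512]
 [-1.20313833  1.36247124]
 [ 0.3348033   0.71902033]
 [ 1.67391542 -1.95490645]]
158.92541512466795 -387.78234300396537 -197.46804014932235
85.2273551359376 -298.3791895454082 316.76273719029007
spin rad 1.2862737991356397
```

Request:
arm_command:
  motion:
    - {"offset":[0,0,0],"spin":0.184}
    - {"offset":[0,0,0],"spin":0.184}
    - {"offset":[0,0,0],"spin":0.184}
    - {"offset":[0,0,0],"spin":0.184}
    - {"offset":[0,0,0],"spin":0.184}

```text
time_s: 1.62
ee_pos: [206.8, 536.6, 228.0]
ee_rot: [180.0, -0.0, 105.9]
force: [-0.6, -0.4, -0.4]
gripper_width: 91.3
gripper_force: 0.0
```

Request:
arm_command:
  motion:
    - {"offset":[0,0,0],"spin":0.183}
    - {"offset":[0,0,0],"spin":0.183}
    - {"offset":[-0.035,0.04,0],"spin":0}
    - {"offset":[-0.035,0.04,0],"spin":0}
    - {"offset":[-0.035,0.04,0],"spin":0}

```text
time_s: 2.25
ee_pos: [318.5, 420.9, 228.0]
ee_rot: [180.0, -0.0, 85.3]
force: [0.6, 0.9, 0.2]
gripper_width: 91.2
gripper_force: 0.0
```

Request:
arm_command:
  motion:
    - {"offset":[-0.035,0.045,0],"spin":0}
    - {"offset":[-0.035,0.045,0.01],"spin":0}
    - {"offset":[-0.035,0.045,0.02],"spin":0}
    - {"offset":[-0.03,0.04,0.02],"spin":0}
    - {"offset":[-0.013,0.022,0.02],"spin":0}

```text
time_s: 2.88
ee_pos: [503.5, 256.2, 157.5]
ee_rot: [180.0, -0.0, 85.1]
force: [0.7, 0.1, 1.4]
gripper_width: 91.5
gripper_force: 0.0
```

Request:
arm_command:
  motion:
    - {"offset":[0,0,0],"spin":0}
    - {"offset":[0,0,0],"spin":0}

```text
time_s: 3.12
ee_pos: [501.4, 258.7, 158.5]
ee_rot: [180.0, -0.0, 85.3]
force: [-0.3, 0.3, -0.0]
gripper_width: 91.7
gripper_force: 0.0
```

```bash
cat >> h.py <<'E'
TH,T0=np.radians(-4.77),np.array([497.6,212.9])
def s2w(P,th=TH,t=T0):
    P=np.array(P,float).reshape(-1,3); c,s=np.cos(th),np.sin(th)
    return np.c_[P[:,0]*c-P[:,1]*s+t[0],P[:,0]*s+P[:,1]*c+t[1],P[:,2]]
def w2s(W,th=TH,t=T0):
    W=np.array(W,float).reshape(-1,3); c,s=np.cos(th),np.sin(th); x=W[:,0]-t[0];y=W[:,1]-t[1]
    return np.c_[x*c+y*s,-x*s+y*c,W[:,2]]
def rect(x0,x1,y0,y1,z): return [(x0,y0,z),(x1,y0,z),(x1,y1,z),(x0,y1,z)]
def overlay(p,c,th=TH,t=T0,k=1):
    p=p.copy()
    for r,col in ((rect(-80,120,-55,150,10),(0,255,0)),(rect(30,42,-22,22,55),(0,0,255)),(rect(-27,-17,35,47,55),(0,0,255)),(rect(17,27,35,47,55),(0,0,255)),(rect(-30,30,-35,35,48),(255,0,255))):
        cv2.polylines(p,[np.round(proj(c,s2w(r,th,t))).astype(int)],True,col,1)
    return p
E
python3 - <<'E'
from h import *
c=cam('wrist'); s=env.state(); print(s['time_s'],s['ee_pos'],s['ee_rot'],s['force'])
p,d=env.grab_frame('wrist'); np.save('w1d.npy',d); cv2.imwrite('pics/w1raw.png',p)
cv2.imwrite('pics/w1.png',cv2.resize(overlay(p,c),None,fx=1.42,fy=1.42))
for t in ('shutter_tab','lamp','stop_bar','stop_posts','plate_4_centre','block'):
    for q in env.pinpoint('wrist',t)[:3]:
        l=q['location']; z=d[int(l[1]),int(l[0])]; r,e=ray(c,l); print(t,np.round(l,1),round(q['score'],2),np.round(w2s(e+r[0]*z),1))
E
```

```text
3.125 [501.38940771 258.72687294 158.49289335] [ 1.79994084e+02 -4.23645528e-02  8.52528781e+01] [-0.31957762  0.32818589 -0.03221613]
shutter_tab [256.3 178.8] 0.94 [[-10.   80.1 103.9]]
lamp [259.5 161.8] 0.85 [[-8.9 86.6 79.8]]
stop_bar [305.3 242.7] 0.67 [[27.3 13.7 49.6]]
stop_bar [361.8 258.6] 0.38 [[ 46.8  48.5 152.1]]
stop_posts [277.8 204.8] 0.94 [[ 4.7 35.  11.3]]
plate_4_centre [267.4 264.7] 0.95 [[-4.4 -6.6 49.5]]
plate_4_centre [543.  219.9] 0.79 [[259.1  18.5   6.4]]
block [359.4 256.4] 0.65 [[ 46.8  47.3 147. ]]
```

View pics/w1.png

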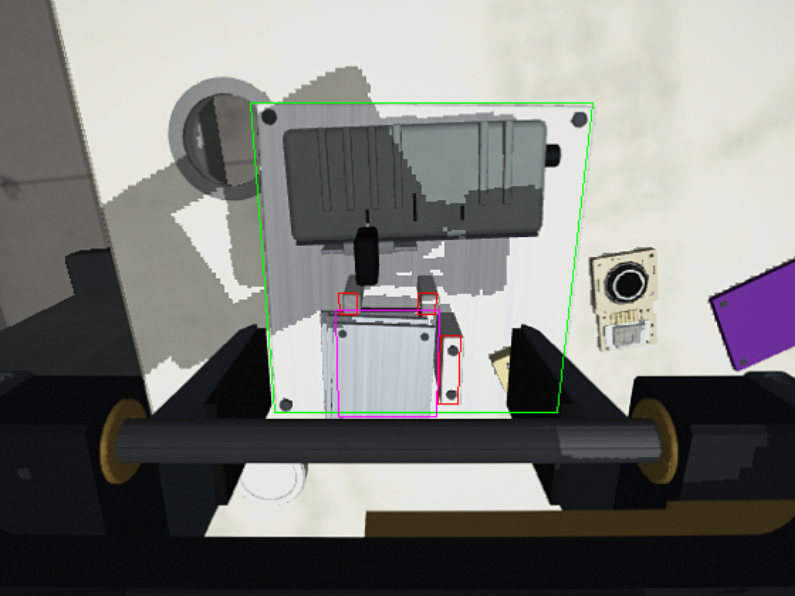

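The overlay matches the stage to about 1 mm. The stack (388,370) is displaced toward -x and -y, with the lower plates about 8 mm further out at -x. The tab is at (367,255), at the closed mark. First I'll push +x with the closed fingers' backs.

Request:
arm_command:
  motion:
    - {"offset":[-0.023,-0.035,0],"spin":0}
    - {"offset":[-0.023,-0.035,0],"spin":0}
    - {"offset":[0,0,0.02],"spin":0}
    - {"offset":[0,0,0.03],"spin":0}
    - {"offset":[0,0,0.03],"spin":0}
  jaw: 0
  newtons: 10

```text
time_s: 4.1
ee_pos: [428.2, 218.5, 77.8]
ee_rot: [179.9, -0.1, 85.3]
force: [0.1, -0.2, 0.4]
gripper_width: 44.1
gripper_force: 0.0
```

Request:
arm_command:
  motion:
    - {"offset":[0,0,0.025],"spin":0}
    - {"offset":[0,0,0.0195],"spin":0}
    - {"offset":[0,0,0],"spin":0}
    - {"offset":[0,0.008,0],"spin":0}
    - {"offset":[0,0,0],"spin":0}

```text
time_s: 4.72
ee_pos: [437.7, 218.0, 34.6]
ee_rot: [179.8, -0.1, 85.2]
force: [0.9, -0.0, 0.5]
gripper_width: 0.6
gripper_force: 0.0
```

Request:
arm_command:
  motion:
    - {"offset":[0,0.002,0],"spin":0}
    - {"offset":[0,0.002,0],"spin":0}
    - {"offset":[0,0.002,0],"spin":0}
    - {"offset":[0,0.002,0],"spin":0}
    - {"offset":[0,0,0],"spin":0}

```text
time_s: 5.35
ee_pos: [444.3, 216.8, 33.4]
ee_rot: [180.0, -0.0, 85.2]
force: [0.1, 0.5, 0.3]
gripper_width: 0.5
gripper_force: 0.0
```

Request:
arm_command:
  motion:
    - {"offset":[0,0.0015,0],"spin":0}
    - {"offset":[0,0.0015,0],"spin":0}
    - {"offset":[0,0.001,0],"spin":0}
    - {"offset":[0,0.001,0],"spin":0}
    - {"offset":[0,0,0],"spin":0}

```text
time_s: 5.98
ee_pos: [449.1, 216.4, 33.4]
ee_rot: [180.0, -0.0, 85.2]
force: [-0.6, -0.0, -0.1]
gripper_width: 0.3
gripper_force: 0.2
```

Request:
arm_command:
  motion:
    - {"offset":[0,0.001,0],"spin":0}
    - {"offset":[0,0.001,0],"spin":0}
    - {"offset":[0,0.001,0],"spin":0}
    - {"offset":[0,0,0],"spin":0}

```text
time_s: 6.48
ee_pos: [452.2, 216.1, 33.5]
ee_rot: [180.0, -0.0, 85.2]
force: [-0.3, -1.2, 0.1]
gripper_width: 0.5
gripper_force: 0.3
```

Request:
arm_command:
  motion:
    - {"offset":[0,0.001,0],"spin":0}
    - {"offset":[0,0,0],"spin":0}

```text
time_s: 6.72
ee_pos: [453.1, 216.1, 33.5]
ee_rot: [180.0, -0.0, 85.2]
force: [-1.3, -0.2, -0.1]
gripper_width: 0.6
gripper_force: 0.3
```

Run:
```python
from h import *
s=env.state(); print(w2s(s['ee_pos']),s['force'])
p,d=env.grab_frame('scene'); q=p[180:290,190:320]; cv2.imwrite('pics/s2.png',cv2.resize(q,None,fx=5,fy=5,interpolation=cv2.INTER_CUBIC))
```

```text
[[-44.59054056  -0.5462657   33.4562083 ]] [-1.31662704 -0.23089818 -0.10027146]
```

View pics/s2.png

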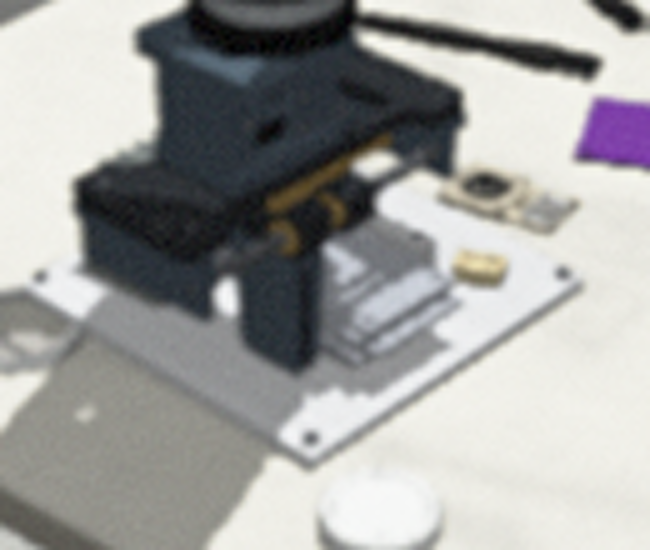

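The left finger touches the -x edge of the stack (330,340 in the crop), and the plates are still fanned toward -y. I'll keep pushing until the bar resists.

Request:
arm_command:
  motion:
    - {"offset":[0,0.0007,0],"spin":0}
    - {"offset":[0,0.0006,0],"spin":0}
    - {"offset":[0,0,0],"spin":0}

```text
time_s: 7.15
ee_pos: [454.3, 215.9, 33.4]
ee_rot: [-180.0, -0.0, 85.2]
force: [-1.3, -1.1, 0.2]
gripper_width: 0.3
gripper_force: 0.6
```

Request:
arm_command:
  motion:
    - {"offset":[0,0.0007,0],"spin":0}
    - {"offset":[0,0,0],"spin":0}

```text
time_s: 7.4
ee_pos: [455.1, 215.9, 33.4]
ee_rot: [180.0, -0.0, 85.2]
force: [-1.0, -0.7, -0.3]
gripper_width: 0.6
gripper_force: 0.6
```

Request:
arm_command:
  motion:
    - {"offset":[0,0.0007,0],"spin":0}
    - {"offset":[0,0,0],"spin":0}

```text
time_s: 7.65
ee_pos: [455.8, 215.8, 33.5]
ee_rot: [180.0, -0.0, 85.2]
force: [-1.1, 0.3, -0.0]
gripper_width: 0.1
gripper_force: 0.5
```

Request:
arm_command:
  motion:
    - {"offset":[0,0.0007,0],"spin":0}
    - {"offset":[0,0,0],"spin":0}

```text
time_s: 7.9
ee_pos: [456.5, 215.8, 33.4]
ee_rot: [180.0, -0.0, 85.2]
force: [-1.2, 0.2, -1.4]
gripper_width: 0.2
gripper_force: 0.5
```

Request:
arm_command:
  motion:
    - {"offset":[0,-0.025,0],"spin":0}
    - {"offset":[0,0,-0.03],"spin":0}
    - {"offset":[-0.037,0,0],"spin":0}
    - {"offset":[-0.037,0,0],"spin":0}
    - {"offset":[0,0.033,0],"spin":0}

```text
time_s: 8.52
ee_pos: [456.2, 139.3, 63.5]
ee_rot: [-179.9, 0.1, 85.2]
force: [0.6, 0.7, 0.1]
gripper_width: 0.4
gripper_force: 0.0
```

Request:
arm_command:
  motion:
    - {"offset":[0,0.034,0],"spin":0}
    - {"offset":[0,0,0],"spin":0}
    - {"offset":[0,0,0.015],"spin":0}
    - {"offset":[0,0,0.014],"spin":0}
    - {"offset":[0,0,0],"spin":0}
  jaw: 0.026

```text
time_s: 9.15
ee_pos: [490.1, 138.3, 32.8]
ee_rot: [-179.8, 0.1, 85.3]
force: [0.0, 0.3, 0.1]
gripper_width: 25.8
gripper_force: 0.0
```

Request:
arm_command:
  motion:
    - {"offset":[0,0,0],"spin":0}

```text
time_s: 9.28
ee_pos: [491.8, 138.7, 34.3]
ee_rot: [-180.0, 0.0, 85.3]
force: [0.1, 0.7, -0.5]
gripper_width: 26.0
gripper_force: 0.0
```

Run:
```python
from h import *
s=env.state(); print(w2s(s['ee_pos']),s['force'])
c=cam('wrist');p,d=env.grab_frame('wrist'); cv2.imwrite('pics/w3.png',cv2.resize(overlay(p,c),None,fx=1.42,fy=1.42))
```

```text
[[  0.42068364 -74.44612278  34.3115432 ]] [ 0.11051212  0.69386586 -0.52248389]
```

View pics/w3.png

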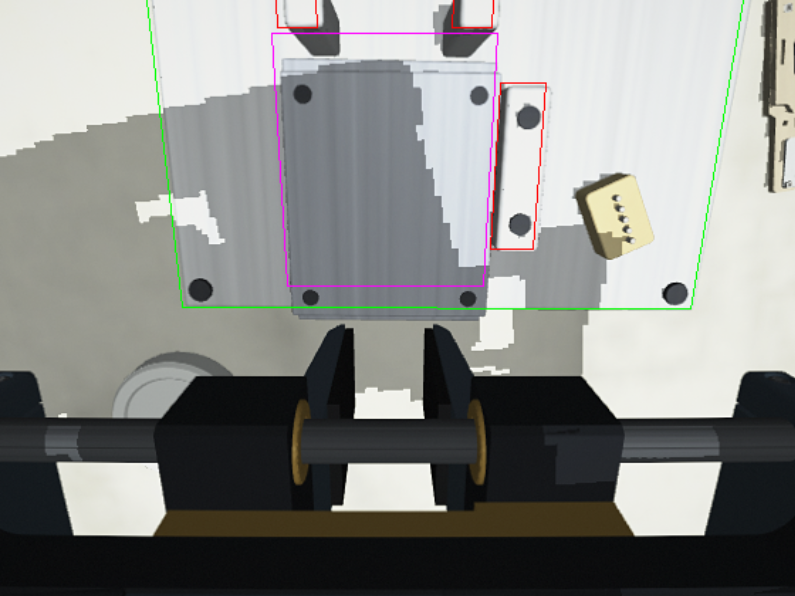

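The plates are now aligned in x near the bar (497,165), and their front edge is at row 318, about 7 mm short in y. Next is the +y push with the two spread fingers.

Request:
arm_command:
  motion:
    - {"offset":[0.007,0,0],"spin":0}
    - {"offset":[0.004,0,0],"spin":0}
    - {"offset":[0.002,0,0],"spin":0}
    - {"offset":[0.002,0,0],"spin":0}
    - {"offset":[0,0,0],"spin":0}

```text
time_s: 9.95
ee_pos: [493.4, 153.7, 34.4]
ee_rot: [180.0, -0.0, 85.3]
force: [0.2, 0.1, 0.2]
gripper_width: 26.0
gripper_force: 0.0
```

Request:
arm_command:
  motion:
    - {"offset":[0.0015,0,0],"spin":0}
    - {"offset":[0.0015,0,0],"spin":0}
    - {"offset":[0.001,0,0],"spin":0}
    - {"offset":[0.001,0,0],"spin":0}
    - {"offset":[0,0,0],"spin":0}

```text
time_s: 10.58
ee_pos: [493.8, 158.6, 34.4]
ee_rot: [-180.0, -0.0, 85.2]
force: [-0.2, -1.0, -0.3]
gripper_width: 25.9
gripper_force: 0.3
```

Request:
arm_command:
  motion:
    - {"offset":[0.001,0,0],"spin":0}
    - {"offset":[0.001,0,0],"spin":0}
    - {"offset":[0,0,0],"spin":0}

```text
time_s: 10.95
ee_pos: [493.9, 160.5, 34.4]
ee_rot: [-180.0, -0.0, 85.2]
force: [-1.1, -1.6, 0.4]
gripper_width: 26.0
gripper_force: 0.6
```

Request:
arm_command:
  motion:
    - {"offset":[0.0006,0,0],"spin":0}
    - {"offset":[0.0006,0,0],"spin":0}
    - {"offset":[0,0,0],"spin":0}

```text
time_s: 11.32
ee_pos: [493.9, 160.6, 34.4]
ee_rot: [-180.0, 0.1, 85.3]
force: [-0.1, -6.8, 1.0]
gripper_width: 25.9
gripper_force: 3.2
```

Request:
arm_command:
  motion:
    - {"offset":[0.0006,0,0],"spin":0}
    - {"offset":[0.0006,0,0],"spin":0}
    - {"offset":[0,0,0],"spin":0}

```text
time_s: 11.7
ee_pos: [493.8, 160.6, 34.5]
ee_rot: [-180.0, 0.2, 85.3]
force: [1.6, -11.2, 2.3]
gripper_width: 25.8
gripper_force: 5.5
```

Request:
arm_command:
  motion:
    - {"offset":[0.0006,0,0],"spin":0}
    - {"offset":[0,0,0],"spin":0}

```text
time_s: 11.95
ee_pos: [493.8, 160.7, 34.5]
ee_rot: [-179.9, 0.3, 85.3]
force: [0.5, -13.0, 2.2]
gripper_width: 25.8
gripper_force: 6.6
```

Firm contact with the posts at 13 N. Now I'll squeeze the stack against the bar with the jaws.

Request:
arm_command:
  motion:
    - {"offset":[-0.005,0,0],"spin":0}
    - {"offset":[0,0,-0.03],"spin":0}
    - {"offset":[0,0,-0.03],"spin":0}
    - {"offset":[0.027,0.0025,0],"spin":0}
    - {"offset":[0.028,0,0],"spin":0}
  jaw: 0.026

```text
time_s: 12.58
ee_pos: [501.5, 214.2, 95.2]
ee_rot: [179.9, -0.1, 85.2]
force: [0.1, 0.2, 0.4]
gripper_width: 26.3
gripper_force: 0.0
```

Request:
arm_command:
  motion:
    - {"offset":[0,0,0],"spin":0}
    - {"offset":[0,0,0],"spin":0}
    - {"offset":[0,0,0],"spin":0}
    - {"offset":[0,0,0],"spin":0}
    - {"offset":[0,0,0],"spin":0}
  jaw: 0.086

```text
time_s: 13.2
ee_pos: [500.9, 212.7, 94.5]
ee_rot: [180.0, -0.0, 85.2]
force: [-0.1, 0.2, 0.4]
gripper_width: 73.0
gripper_force: 0.0
```

Run:
```python
from h import *
s=env.state(); print(w2s(s['ee_pos']),s['force'],s['gripper_width'])
```

```text
[[3.29933906e+00 8.68107732e-02 9.44891922e+01]] [-0.11157736  0.21573816  0.36066483] 72.98867492428678
```

Request:
arm_command:
  motion:
    - {"offset":[0,0,0],"spin":0}
    - {"offset":[0,0,0.02],"spin":0}
    - {"offset":[0,0,0.02],"spin":0}
    - {"offset":[0,0,0.019],"spin":0}
    - {"offset":[0,0,0],"spin":0}

```text
time_s: 13.82
ee_pos: [499.8, 212.6, 34.3]
ee_rot: [-179.8, 0.1, 85.2]
force: [0.4, 0.3, 0.2]
gripper_width: 85.8
gripper_force: 0.0
```

Request:
arm_command:
  motion:
    - {"offset":[0,0,0],"spin":0}
    - {"offset":[0,0,0],"spin":0}
    - {"offset":[0,0,0],"spin":0}
    - {"offset":[0,0,0],"spin":0}
    - {"offset":[0,0,0],"spin":0}
  jaw: 0.068
  newtons: 8

```text
time_s: 14.45
ee_pos: [504.5, 213.4, 36.5]
ee_rot: [179.6, -0.1, 85.2]
force: [7.3, -2.0, -6.1]
gripper_width: 71.9
gripper_force: 8.0
```

Request:
arm_command:
  motion:
    - {"offset":[0,0,0],"spin":0}
    - {"offset":[0,0,0],"spin":0}
    - {"offset":[0,0,0],"spin":0}

```text
time_s: 14.82
ee_pos: [504.5, 213.4, 36.5]
ee_rot: [179.6, -0.1, 85.2]
force: [7.8, -2.0, -6.1]
gripper_width: 72.0
gripper_force: 8.0
```

Opening 72.0 = 60 + 12 mm, so all four plates are snug between the finger and the bar. I'll release, retreat and check.

Request:
arm_command:
  motion:
    - {"offset":[0,0.003,0],"spin":0}
    - {"offset":[0,0,0],"spin":0}
    - {"offset":[0,0,0],"spin":0}
    - {"offset":[0,0,0],"spin":0}
  jaw: 0.086

```text
time_s: 15.32
ee_pos: [503.6, 212.9, 35.6]
ee_rot: [-180.0, -0.0, 85.3]
force: [-0.1, -0.2, -0.1]
gripper_width: 85.7
gripper_force: 0.0
```

Request:
arm_command:
  motion:
    - {"offset":[0,0,-0.03],"spin":0}
    - {"offset":[0,0,-0.03],"spin":0}
    - {"offset":[-0.037,-0.003,0],"spin":0}
    - {"offset":[-0.037,-0.003,0],"spin":0}
    - {"offset":[0,0,0],"spin":0}
  jaw: 0.026

```text
time_s: 15.95
ee_pos: [490.8, 137.9, 95.5]
ee_rot: [-179.9, 0.0, 85.1]
force: [1.0, 0.2, -0.4]
gripper_width: 38.8
gripper_force: 0.0
```

Request:
arm_command:
  motion:
    - {"offset":[0,0,0.03],"spin":0}
    - {"offset":[0,0,0.031],"spin":0}
    - {"offset":[0,0,0],"spin":0}
    - {"offset":[0,0,0],"spin":0}

```text
time_s: 16.45
ee_pos: [492.5, 140.3, 35.2]
ee_rot: [179.9, -0.0, 85.3]
force: [-0.7, 0.2, -0.3]
gripper_width: 26.2
gripper_force: 0.0
```

Run:
```python
from h import *
s=env.state(); print(w2s(s['ee_pos']),s['force'],s['gripper_width'])
c=cam('wrist');p,d=env.grab_frame('wrist'); q=overlay(p,c); q=np.where((np.arange(560)<0)[None,:,None],q,p)
cv2.imwrite('pics/w4.png',cv2.resize(q[0:240,170:410],None,fx=2.5,fy=2.5,interpolation=cv2.INTER_CUBIC))
```

```text
[[  0.97454798 -72.79126047  35.20555053]] [-0.67044475  0.15006952 -0.25191701] 26.181582039579858
```

View pics/w4.png

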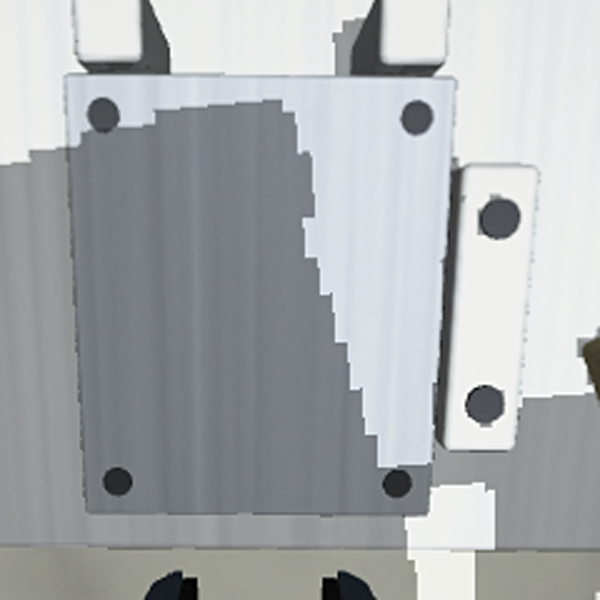

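The stack is square: it has one clean outline, parallel to the posts (110,62) and (415,65) and to the bar (490,300). Next I locate the tab from the earlier depth pictures.

Run:
```python
from h import *
def cl(d,c):
    v,u=np.nonzero(d>0); K,dd,Rm,e=c
    r,_=ray(c,np.c_[u,v]); return e+r*d[v,u][:,None]
K,dd,_,_=cam('wrist'); H=np.array(env.camera_model('wrist')['hand_eye']); Rt=R.from_euler('xyz',[179.994,-.042,85.253],degrees=True).as_matrix()
cw=(K,dd,Rt@H[:3,:3],Rt@H[:3,3]+np.array([501.39,258.73,158.49]))
for n,c,d in (('w',cw,np.load('w1d.npy')),('t',cam('top'),np.load('topd.npy'))):
    P=cl(d,c); 
    for lo,hi in ((98,108),(75,98)):
        m=(P[:,2]>lo)&(P[:,2]<hi)&(abs(P[:,0]-495)<25)&(abs(P[:,1]-289)<25); Q=P[m]
        print(n,lo,len(Q),Q.mean(0).round(1) if len(Q) else 0, np.percentile(Q,[3,97],axis=0).round(1).tolist() if len(Q) else 0)
    m=(P[:,2]>98)&(P[:,2]<108)&(abs(P[:,0]-495)<25)&(abs(P[:,1]-289)<25)
    if m.sum()>5: print(cv2.minAreaRect(P[m][:,:2].astype(np.float32)))
c=cw; print(atz(c,[(256.3,178.8)],88), env.state()['ee_pos'])
```

```text
w 98 538 [494.6 290.6 103.7] [[489.9, 280.3, 101.2], [499.3, 300.5, 105.2]]
w 75 114 [496.6 297.3  87.4] [[491.1, 282.1, 76.0], [499.7, 300.9, 97.3]]
((494.4254455566406, 290.0223083496094), (21.655351638793945, 10.062170028686523), 87.11457061767578)
t 98 46 [493.8 291.6 103.3] [[489.9, 281.6, 99.6], [498.3, 300.4, 105.6]]
t 75 10 [494.6 283.8  89. ] [[487.1, 280.4, 77.0], [498.2, 291.4, 97.6]]
((494.1300048828125, 291.111083984375), (8.423544883728027, 19.042299270629883), 0.2775239050388336)
[[493.18465189 290.06173172  88.        ]] [492.77478429 140.22761585  35.57169026]
```

Request:
arm_command:
  motion:
    - {"offset":[0,0,-0.05],"spin":-0.032}
    - {"offset":[0,0,-0.055],"spin":0}
    - {"offset":[0.05,-0.002,0],"spin":0}
    - {"offset":[0.05,-0.002,0],"spin":0}
    - {"offset":[0.05,-0.0017,0],"spin":0}
  jaw: 0.03

```text
time_s: 17.12
ee_pos: [494.2, 291.6, 141.5]
ee_rot: [179.8, -0.1, 87.1]
force: [1.3, -0.8, 0.4]
gripper_width: 30.0
gripper_force: 0.0
```

Request:
arm_command:
  motion:
    - {"offset":[0,0,0],"spin":0}
    - {"offset":[0,0,0],"spin":0}
    - {"offset":[0,0,0],"spin":0}

```text
time_s: 17.5
ee_pos: [493.7, 288.5, 139.9]
ee_rot: [180.0, 0.0, 87.0]
force: [0.5, -0.1, -0.7]
gripper_width: 30.3
gripper_force: 0.0
```

Run:
```python
from h import *
c=cam('wrist'); p,d=env.grab_frame('wrist')
print([(q['location'],atz(c,[q['location']],88),q['score']) for q in env.pinpoint('wrist','shutter_tab')[:2]])
cv2.imwrite('pics/w5.png',cv2.resize(p,None,fx=1.42,fy=1.42))
```

```text
[([274.8, 229.7], array([[495.41435657, 289.45978368,  88.        ]]), 0.88)]
```

View pics/w5.png

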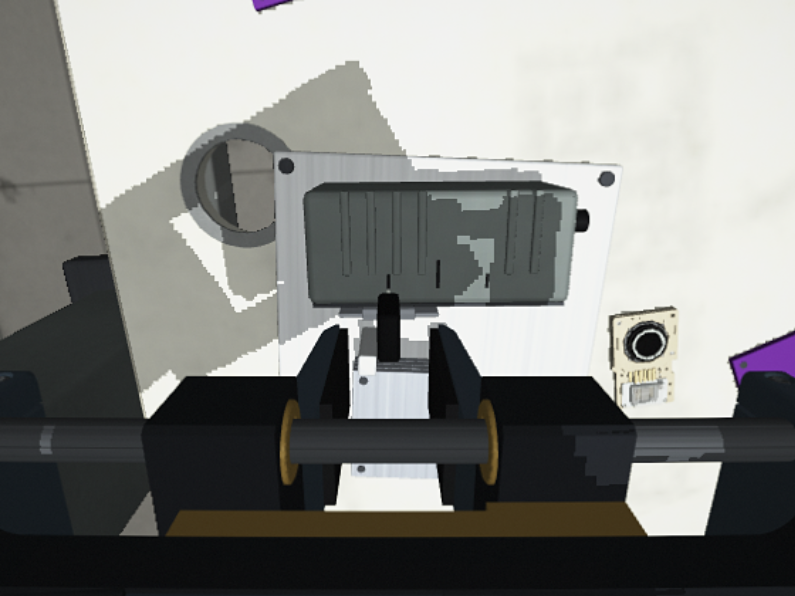

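The tab (388,325) is centred between the fingers (348 and 428) and lines up with the closed mark. I'll descend and pinch it.

Request:
arm_command:
  motion:
    - {"offset":[0.0015,0.001,0.02],"spin":0}
    - {"offset":[0,0,0.02],"spin":0}
    - {"offset":[0,0,0.012],"spin":0}
    - {"offset":[0,0,0],"spin":0}

```text
time_s: 18.1
ee_pos: [494.4, 290.5, 86.8]
ee_rot: [-179.9, 0.0, 87.0]
force: [0.1, -0.0, -0.4]
gripper_width: 30.1
gripper_force: 0.0
```

Request:
arm_command:
  motion:
    - {"offset":[0,0,0],"spin":0}
    - {"offset":[0,0,0],"spin":0}
    - {"offset":[0,0,0],"spin":0}
    - {"offset":[0,0,0],"spin":0}
  jaw: 0
  newtons: 25

```text
time_s: 18.6
ee_pos: [494.4, 291.4, 88.2]
ee_rot: [-180.0, -0.0, 87.1]
force: [-3.5, 0.6, 6.3]
gripper_width: 9.7
gripper_force: 25.0
```

Request:
arm_command:
  motion:
    - {"offset":[0,0.005,0],"spin":0}
    - {"offset":[0,0.005,0],"spin":0}
    - {"offset":[0,0.005,0],"spin":0}
    - {"offset":[0,0.005,0],"spin":0}
    - {"offset":[0,0,0],"spin":0}

```text
time_s: 19.23
ee_pos: [513.8, 290.5, 88.2]
ee_rot: [-179.9, -0.0, 87.1]
force: [-5.3, 0.6, 8.0]
gripper_width: 9.8
gripper_force: 25.0
```

Request:
arm_command:
  motion:
    - {"offset":[0,0.003,0],"spin":0}
    - {"offset":[0,0.002,0],"spin":0}
    - {"offset":[0,0,0],"spin":0}
    - {"offset":[0,0,0],"spin":0}
    - {"offset":[0,0,0],"spin":0}

```text
time_s: 19.85
ee_pos: [518.2, 290.3, 88.2]
ee_rot: [-179.8, -0.0, 87.1]
force: [-7.2, 1.0, 6.9]
gripper_width: 9.9
gripper_force: 25.0
```

Run:
```python
from h import *
s=env.state(); print(s['ee_pos'],s['force'],s['gripper_width'],s['gripper_force'])
c=cam('wrist'); p,d=env.grab_frame('wrist')
cv2.imwrite('pics/w6.png',cv2.resize(p[60:360,130:450],None,fx=1.9,fy=1.9,interpolation=cv2.INTER_CUBIC))
```

```text
[518.16112989 290.28266617  88.16538714] [-7.19512806  1.01222796  6.9258499 ] 9.939437220122304 25.00325471162796
```

View pics/w6.png

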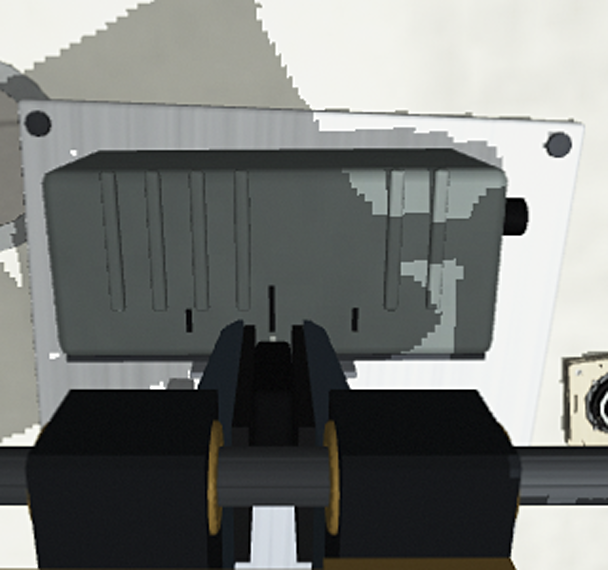

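The tab's middle (272) sits exactly on the longest, half-travel mark (272), and the force of 7.2 N matches the spring at half. I'll hold briefly and hand in.

Request:
arm_command:
  motion:
    - {"offset":[0,0,0],"spin":0}
    - {"offset":[0,0,0],"spin":0}
    - {"offset":[0,0,0],"spin":0}
    - {"offset":[0,0,0],"spin":0}
    - {"offset":[0,0,0],"spin":0}

```text
time_s: 20.52
ee_pos: [518.1, 290.3, 88.2]
ee_rot: [-179.8, -0.0, 87.1]
force: [-6.3, 0.6, 7.2]
gripper_width: 9.8
gripper_force: 25.0
```

```bash
python3 -c "
from workcell import env
print(env.state()['ee_pos'],env.job_done())"
```

```text
the job is handed in; nothing more can be done
[518.14875985 290.29560413  88.17064752] None
```

I squared the stack against the bar and posts and handed the job in with the gripper holding the shutter at the half-travel mark; the hand-in returned no verdict, and I last saw the stack before moving to the shutter.

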